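Set the gap of the lead press and lock it

TASK

Re-set the gap of the small bench press: turn the blue ring on top clockwise until you feel the two discs touch, gently and without jamming them together, then back it off three clicks. Then push the red lock lever right over to its other side, without disturbing the ring, and leave everything else on the bench where it is.

Things in the scene. Friction and masses are not known exactly. Their poses are not given: they have to be found in the camera images.
- press: Small bench press, bolted down: grey portal frame on a 20 mm foot plate. Origin on the table under the ring's axis, z up; x runs through the open throat, y along the foot plate, which spans x -65..65, y -155..75 mm. Columns at y = +-45 mm carry the head, 60 x 116 mm, its top 140 mm above the table (a 36 mm collar on it reaches 150 mm).
- ring_grip (a point): Centre of the blue knurled click ring, a round disc 56 mm in diameter and 35 mm tall, from 150 to 185 mm above the table; this point is on its vertical axis, 172 mm above the table, a good height to grip. Being round it can be gripped at any yaw. At the touch the moment needed to turn it rises steeply, some 0.06 N m per 0.01 rad: 0.2 to 0.4 N m is a sure, gentle touch, from about 0.8 N m the discs count as jammed.
- ring (a joint): Turn of the blue ring, rad: 0 at the start, growing clockwise seen from above (closes the gap). 18 clicks a turn, a soft notch each 20 degrees (0.349 rad): 0.03 N m of friction, up to 0.06 N m more over a notch; let go, it settles into the nearest notch. The discs touch somewhere from 1.2 to 2.4 rad, differing each time (wear): it must be felt.
- lock (a joint): Red-knobbed lock lever, rad: 0 at the start, leaning to the press's -x side, 1.0 when pushed right over to the +x side; it stays where it is left and takes about 1 N at its knob. It turns about an axis along the press's y, at x 0, y -115 mm and 42 mm above the table.
- lock_tip (a point): Centre of the lever's red ball knob, 26 mm across, 80 mm from the lever's axis; about 112 mm above the table at both ends of its swing (122 mm half-way), x -38 mm at the start and +38 mm when over, in the press's frame.
- jar: Bystander, to be left alone: a clear screw jar with black lid, 62 mm across, 68 mm tall, 180 g; origin at its underside.
- screwdriver: Bystander, to be left alone: a screwdriver with red handle, 180 mm long, lying down; origin at its underside.
- spool: Bystander, to be left alone: a solder spool standing on its flange, 60 mm across, 40 mm tall; origin at its underside.
- mug: Bystander, to be left alone: a blue mug, 80 mm across, 90 mm tall; origin at its underside.
- meter: Bystander, to be left alone: a yellow hand meter lying flat, 150 x 75 x 36 mm; origin at its underside.
- spray_can: Bystander, to be left alone: a blue spray can with red cap, 54 mm across, 170 mm tall; origin at its underside.
- parts_tray: Bystander, to be left alone: a green divided tray, 110 x 160 x 35 mm; origin at its underside.

How it is judged:
On the way, in this order (a step that is already met when the one before it is completed fails the run):
1. the ring is turned until the discs touch and bear lightly on each other (about 0.12 N m on the ring) (contact force between ring_c0 and stop_c0 above 4 N), for 0.05 s.
2. the ring is backed off three clicks (2.3 to 3.7) and let go, the lock lever not yet pushed (distance between ring_c0 and stop_c0 between 0.02595 and 0.03377 m and contact force between the fingers and ring below 0.2 N and value of joint lock below 0.4 rad), for 0.2 s.
At the end, for the whole second after the job is handed in: The ring rests three clicks (between 2.3 and 3.7 clicks) back from where the discs touched, and the lock lever is over (at least 0.85 of 1.0 rad) (distance between ring_c0 and stop_c0 between 0.02595 and 0.03377 m and value of joint lock above 0.85 rad and contact force between ring_c0 and stop_c0 below 1 N and velocity of joint ring between -0.05 and 0.05 rad/s).
It fails at once if the discs are jammed together (more than about 0.85 N m on the ring) (contact force between ring_c0 and stop_c0 above 40 N).
It fails at once if another thing on the bench is disturbed (moved over 20 mm) (distance of any of jar, screwdriver, spool, mug, meter, spray_can, parts_tray from where it was at the start of the episode above 0.02 m).
It also fails if it takes over 72 s, if anything falls off the work surface, if the arm or the gripper's body presses on something with over 40 N, if the wrist force passes 120 N, or if a joint passes its speed limit or range.

ROBOT

A 7-joint arm with a two-finger parallel gripper is mounted at the origin on the work surface. World frame = base frame: x ahead of the robot, y to its left, z up, the work surface at z = 0. Lengths are in m, angles in rad, forces in N, time in s.
With the tool pointing down it reaches from about 0.4 to 0.85 m from the base axis. Payload 6.9 kg.
Tool frame: the origin (TCP) lies on the centre line of the jaws, within the pads' length; the fingertips stand 17 mm ahead of it and the grasp point (between the pads) lies 2 mm behind it (bot.finger_overhang is the z of the fingertips in the tool frame, in m); z points along the fingers, y is the line along which they close (so a half turn about z gives the same grasp; the last joint's range is limited). The gripper opens to 85 mm and grips with 20 to 120 N. Pads are 22 mm wide; open, the fingers measure 114 mm over their backs; the gripper's body (76 mm by 85 mm) begins 54 mm behind the grasp point. The pads swing forward as they close: fully open they stand 13 mm farther back than shut.
Start: joints at [1.341, 0.507, -0.238, 1.5, 0.126, 1.149, -0.155], TCP at [0.206, -0.59, 0.248] pointing down, gripper open.
Joint ranges: [-3.08, 3.08], [-0.24, 2.05], [-1.43, 1.35], [0, 2.5], [-1.52, 4.66], [0.17, 1.96], [-2.89, 2.89]. Speed limits (rad/s): [2.39, 2.39, 3.14, 3.14, 3.14, 3.14, 3.14].

INTERFACE

Orientations are given as a rotation vector (axis times angle).
In Python, from station import bot gives the robot as it stands. Calls block until the motion is done:
- bot.move_ptp(position, orientation): joint-space move of the TCP to a pose.
- bot.line_to(position, orientation=None, feed=0.15): straight line of the TCP; orientation=None keeps the orientation; feed is the mean speed in m/s.
- bot.move_j(angles): joint-space move.
- bot.move_gripper(opening, force=None): finger opening in m; force is the grip in N (None keeps the last); returns when the fingers have stopped.
- bot.dwell(seconds).
- bot.ik(position, orientation): joint angles nearest the present ones, or None.
- bot.snapshot(name): name is "scene" or "side" or "wrist"; returns a dict with "color" (420x560x3 uint8, red, green, blue), "fx", "fy", "cx", "cy" (pixels), "rvec" (rotation vector, rad) and "tvec" (3), from world to camera coordinates, as OpenCV has them. Camera axes: x right, y down, z forward; pixel columns grow to the right and rows downward; lengths in m; the calibration is good to about 2 mm. The wrist camera is an equidistant fisheye: a pixel r from the principal point sees the ray r / f radians off the axis. A picture is of the moment at which its call begins. There is no depth.
A pose or a line that the arm cannot do raises bot.Unreachable and nothing moves.
- bot.hand_in(): hands the job in; it is judged then, once.
Readings, each from a call of its own:
- bot.read_time_s(): time.
- bot.read_joints(): joint angles.
- bot.read_qd(): joint speeds.
- bot.read_effort(): joint torques, N m.
- bot.read_eef_pos(): TCP position.
- bot.read_tcp_rot(): TCP orientation.
- bot.read_force(): force on the tool from outside, world axes, zero at the start.
- bot.read_ft_torque(): the same for the moment, N m.
- bot.read_opening(): finger opening in m.
- bot.read_finger_force(): force on a finger pad.
Only numpy, scipy, OpenCV 4.12 (cv2) and the standard library are available. Lean on these libraries where they do the work, as an engineer would, in place of code of your own. Each camera call takes 0.05 s, during which the arm holds its last target. There are 200 camera calls.

## Working session

There is one attempt and no reset: what is moved stays moved. The work goes in short steps, each a Python script; the robot and the scene stay as the last script left them, time stands still between calls to the robot, and variables do not carry over. Pictures are saved under pics/ and viewed, at most 10 in all, crops included, and the job is handed in when it is done.

```bash
ls; mkdir -p pics; python3 - <<'E'
from station import bot
import cv2,numpy as np,pickle
d={n:bot.snapshot(n) for n in("scene","side","wrist")}
pickle.dump(d,open('s0.pkl','wb'))
for n in d: 
  cv2.imwrite(f'pics/{n}0.png',d[n]['color'][:,:,::-1]); print(n,{k:v for k,v in d[n].items() if k!='color'})
print(bot.read_time_s(),bot.read_tcp_rot(),bot.finger_overhang)
E
```

```text
pics
scene {'fx': 470.394841760307, 'fy': 470.394841760307, 'cx': 278.1722255704806, 'cy': 206.58355996615114, 'rvec': array([ 2.04531723,  0.86895202, -0.45830936]), 'tvec': array([-0.35352408, -0.13362647,  1.64071311])}
side {'fx': 401.0057914279802, 'fy': 401.0057914279802, 'cx': 280.2604416439912, 'cy': 208.05084266582384, 'rvec': array([ 0.53762232, -2.52864407,  1.43239634]), 'tvec': array([0.4902622 , 0.23177731, 1.1262699 ])}
wrist {'fx': 325.19226210127806, 'fy': 325.19226210127806, 'cx': 281.78624783156926, 'cy': 219.76977757310576, 'rvec': array([-2.33639819,  1.65900313,  0.27256855]), 'tvec': array([-0.62507131, -0.04130448,  0.38030438])}
0.15 [-3.09610386e+00 -5.24725134e-01  3.64967640e-04] 0.017
```

View pics/scene0.png

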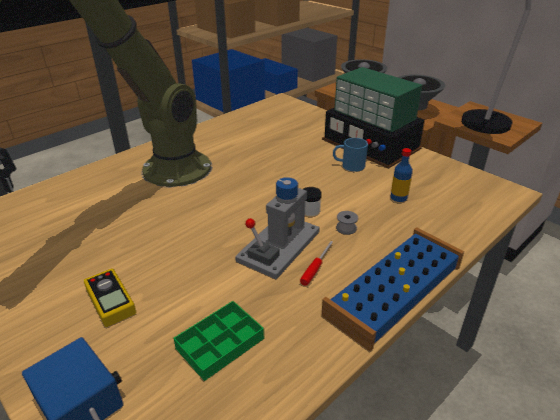

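View pics/side0.png

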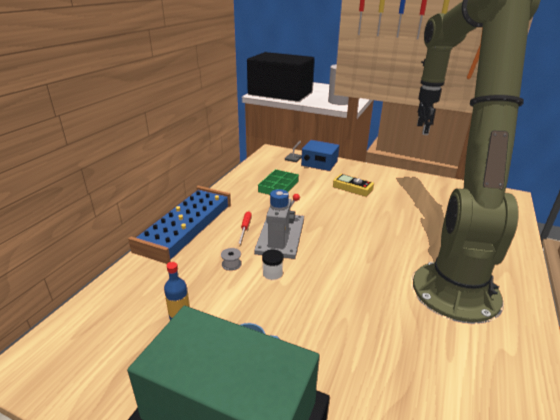

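The scene view shows the ring at about (287,188) and the red knob at (250,223). In the side view they are at (279,199) and (296,197). The jar is right behind the press, and the screwdriver and spool are on its far side. Next I'll triangulate both.

```bash
cat > h.py <<'E'
import cv2,numpy as np
from scipy.spatial.transform import Rotation as R
def blob(s,col,near,rad=30):
    hsv=cv2.cvtColor(s['color'],cv2.COLOR_RGB2HSV).astype(int); H,S,V=hsv[...,0],hsv[...,1],hsv[...,2]
    m=(S>130)&(V>50)&(((H>98)&(H<125)) if col=='blue' else ((H<6)|(H>174)))
    n,l,st,c=cv2.connectedComponentsWithStats(m.astype(np.uint8))
    k=[i for i in range(1,n) if np.hypot(*(c[i]-near))<rad]
    i=max(k,key=lambda i:st[i,4]); return c[i],st[i]
def ray(s,p):
    Rm=R.from_rotvec(s['rvec']).as_matrix()
    d=np.array([(p[0]-s['cx'])/s['fx'],(p[1]-s['cy'])/s['fy'],1])
    return -Rm.T@s['tvec'],Rm.T@d/np.linalg.norm(d)
def tri(r1,r2):
    (a,u),(b,v)=r1,r2
    t=np.linalg.lstsq(np.c_[u,-v],b-a,rcond=None)[0]
    p,q=a+t[0]*u,b+t[1]*v; return (p+q)/2,np.linalg.norm(p-q)
def onz(r,z): return r[0]+r[1]*(z-r[0][2])/r[1][2]
def down(yaw): # tool y axis at world angle yaw+90deg -> x at yaw
    return (R.from_euler('z',yaw)*R.from_rotvec([np.pi,0,0])).as_rotvec()
E
python3 - <<'E'
import pickle; from h import *
d=pickle.load(open('s0.pkl','rb')); A,B=d['scene'],d['side']
P={}
for nm,c,pa,pb,z in(('ring','blue',(287,188),(279,199),.167),('knob','red',(250,223),(296,197),.112)):
    ca,sa=blob(A,c,pa);cb,sb=blob(B,c,pb,20)
    print(nm,ca,sa,cb,sb); P[nm],g=tri(ray(A,ca),ray(B,cb)); print(P[nm],g,onz(ray(A,ca),z),onz(ray(B,cb),z))
v=P['knob'][:2]-P['ring'][:2]; print(np.hypot(*v),'expect',np.hypot(38,115)/1e3, 'press yaw',np.arctan2(v[1],v[0])-np.arctan2(-115,-38))
for n,p,q,z in(('jar',(312,195),(272,258),.068),('spool',(347,217),(231,255),.04)): print(n,onz(ray(A,p),z),onz(ray(B,q),z))
for n,p in(('sd handle',(312,271)),('sd tip',(330,246)),('foot L',(238,260)),('foot bot',(276,270)),('foot R',(319,233))):print(n,onz(ray(A,p),.015))
E
```

```text
ring [286.63253012 189.09638554] [277 178  20  21 332] [278.46188341 198.72197309] [270 189  18  18 223]
[0.54305395 0.00098966 0.16565805] 5.824559206669301e-05 [ 5.44485777e-01 -4.70826948e-04  1.67000000e-01] [0.54214716 0.00317186 0.167     ]
knob [249.94117647 222.97058824] [246 219   9   9  68] [295.37142857 196.77142857] [293 194   6   7  35]
[ 0.53315427 -0.11932633  0.11323494] 0.00045966358561666873 [ 0.53162207 -0.11833827  0.112     ] [ 0.53404476 -0.12111713  0.112     ]
0.12072258385513802 expect 0.1211156472137271 press yaw 0.23704378767545387
jar [0.51082324 0.13770232 0.068     ] [0.49188999 0.15949404 0.068     ]
spool [0.62869336 0.15776522 0.04      ] [0.62223743 0.16466495 0.04      ]
sd handle [ 0.69355209 -0.05655115  0.015     ]
sd tip [0.66058423 0.05026875 0.015     ]
foot L [ 0.53105011 -0.16416969  0.015     ]
foot bot [ 0.62748    -0.11932539  0.015     ]
foot R [0.6019787  0.07091654 0.015     ]
```

```bash
python3 - <<'E'
import cv2
a=cv2.imread('pics/scene0.png')[165:285,225:365];b=cv2.imread('pics/side0.png')[180:280,215:315]
a=cv2.resize(a,(420,360),interpolation=2);b=cv2.resize(b,(360,360),interpolation=2)
cv2.imwrite('pics/crop.png',cv2.hconcat([a,b]))
E
```

```text
(no output)
```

View pics/crop.png

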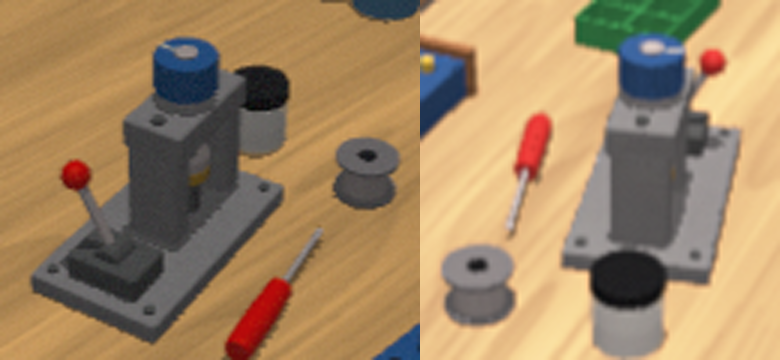

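The ring is at (0.543, 0.001). The ring-to-knob distance is 120.7 mm against 121.1 mm expected, and the knob height of 113 mm fits, so the press yaw is about 0.237 rad. I'll move above the ring with joint 7 pre-wound and take one close look.

```bash
python3 - <<'E'
from station import bot
from h import *
import pickle
ring=[.543,.001]
for y in np.arange(-3,3.1,.5):
    q=bot.ik(ring+[.29],down(y)); print(round(y,2),None if q is None else np.round(q,2))
best=None
for y in np.arange(-3,3.1,.1):
    q=bot.ik(ring+[.29],down(y)); q2=bot.ik(ring+[.17],down(y))
    if q is not None and q2 is not None and abs(q[6]+1.6)<.3 and (best is None or abs(q[6]+1.6)<abs(best[1][6]+1.6)): best=(y,q)
print(best)
if best:
    bot.move_j(best[1]); s=bot.snapshot('wrist'); pickle.dump(s,open('s1.pkl','wb')); cv2.imwrite('pics/w1.png',s['color'][:,:,::-1])
    print(bot.read_time_s(),bot.read_eef_pos(),bot.read_tcp_rot(),bot.read_joints(),bot.read_force(),bot.read_ft_torque(),bot.read_opening())
E
```

```text
-3.0 [ 0.67  0.54 -1.18  1.64  0.52  1.31  1.12]
-2.5 [ 0.69  0.56 -1.22  1.64  0.54  1.33  1.59]
-2.0 [ 0.69  0.56 -1.22  1.64  0.54  1.33  2.09]
-1.5 [-0.73  0.56  1.15  1.66 -0.53  1.28 -2.54]
-1.0 [ 0.19  0.35 -0.33  1.65  0.12  1.16 -2.75]
-0.5 [ 0.29  0.37 -0.49  1.65  0.18  1.17 -2.31]
0.0 [ 0.39  0.39 -0.64  1.64  0.25  1.19 -1.88]
0.5 [ 0.43  0.4  -0.71  1.64  0.28  1.2  -1.41]
1.0 [ 0.48  0.42 -0.8   1.64  0.32  1.21 -0.95]
1.5 [ 0.53  0.44 -0.87  1.64  0.35  1.23 -0.49]
2.0 [ 0.57  0.46 -0.94  1.64  0.39  1.24 -0.03]
2.5 [ 0.6   0.48 -1.01  1.64  0.42  1.26  0.43]
3.0 [ 0.63  0.5  -1.08  1.64  0.46  1.28  0.9 ]
(np.float64(0.30000000000000293), array([ 0.41470675,  0.39688692, -0.68107313,  1.6441342 ,  0.26472868,
        1.19493009, -1.59713646]))
2.625 [ 5.43096620e-01 -1.03751319e-04  2.89812983e-01] [ 3.10646469e+00  4.66796430e-01 -4.66444402e-04] [ 0.41583081  0.39717995 -0.6801402   1.64401857  0.26485402  1.19491834
 -1.59686952] [ 1.07728884 -0.78897737 -0.34515976] [-0.00703059  0.01811684  0.04923894] 0.08532056051495816
```

View pics/w1.png

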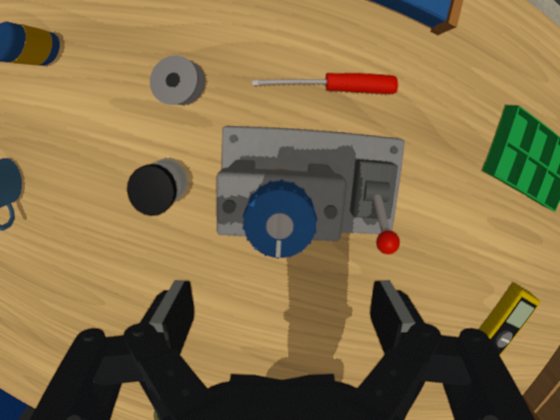

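The close view shows the ring hub at about (280,226), the knob at (388,242), and foot plate corners at (222,126), (404,139) and (398,234). I'll cast fisheye rays to check the ring centre and the yaw. Joint 7 increases counter-clockwise, so I'll also wind it by +π for the clockwise turn.

```bash
cat >> h.py <<'E'
def fray(s,p):
    Rm=R.from_rotvec(s['rvec']).as_matrix(); u=np.array([p[0]-s['cx'],p[1]-s['cy']])/s['fx']; th=np.hypot(*u)
    d=np.r_[u/th*np.sin(th),np.cos(th)]; return -Rm.T@s['tvec'],Rm.T@d
E
python3 - <<'E'
from station import bot
from h import *
import pickle
def meas(s,pr,pk):
    im=s['color']; c,st=blob(s,'blue',pr,40); print('blue',c,st)
    x,y,w,h=st[:4]; g=cv2.cvtColor(im,cv2.COLOR_RGB2HSV)[y:y+h,x:x+w]
    m=((g[...,1]<60)&(g[...,2]>90)).astype(np.uint8); m=cv2.morphologyEx(m,cv2.MORPH_OPEN,np.ones((11,11)))
    n,l,t,cc=cv2.connectedComponentsWithStats(m); i=1+np.argmax(t[1:,4]) if n>1 else 0
    print('hub',cc[i]+[x,y],t[i],onz(fray(s,cc[i]+[x,y]),.186), 'blue@.18',onz(fray(s,c),.178))
    k,_=blob(s,'red',pk,20); print('knob',k,onz(fray(s,k),.113))
s=pickle.load(open('s1.pkl','rb')); meas(s,(280,218),(388,242))
f=[onz(fray(s,p),.02) for p in((222,126),(404,139))]; v=f[0]-f[1]; print('foot',f,np.hypot(*v[:2]),np.arctan2(v[1],v[0])-np.pi/2)
q=bot.read_joints(); q[6]+=np.pi; bot.move_j(q)
print(bot.read_eef_pos(),bot.read_tcp_rot(),bot.read_joints()[6],bot.read_time_s())
s=bot.snapshot('wrist'); pickle.dump(s,open('s2.pkl','wb')); cv2.imwrite('pics/w2.png',s['color'][:,:,::-1])
b=s['color']
for a in((280,218),(280,230),(275,210)):
  try: meas(s,a,(175,200)); break
  except Exception as e: print(e)
E
```

```text
blue [279.54867755 217.04248734] [ 243  180   74   77 3554]
hub [279.04696673 225.95694716] [ 24  35  25  23 511] [0.54279739 0.00101489 0.186     ] blue@.18 [0.54710663 0.00198446 0.178     ]
knob [387.59506173 241.74074074] [ 0.53390722 -0.11938975  0.113     ]
foot [array([0.58809245, 0.08847302, 0.02      ]), array([ 0.64301341, -0.13202955,  0.02      ])] 0.22723929272160118 0.24410483909324965
[ 5.43102253e-01 -1.26443324e-04  2.89795957e-01] [ 4.66045749e-01 -3.10649122e+00  4.01206273e-04] 1.5442759509262611 5.275
blue [284.07365439 219.20141643] [ 248  181   74   77 3530]
hub [284.4019802  226.55445545] [ 25  34  24  24 505] [0.54322241 0.00107338 0.186     ] blue@.18 [ 5.40285694e-01 -4.22234843e-05  1.78000000e-01]
max() iterable argument is empty
blue [284.07365439 219.20141643] [ 248  181   74   77 3530]
hub [284.4019802  226.55445545] [ 25  34  24  24 505] [0.54322241 0.00107338 0.186     ] blue@.18 [ 5.40285694e-01 -4.22234843e-05  1.78000000e-01]
max() iterable argument is empty
blue [284.07365439 219.20141643] [ 248  181   74   77 3530]
hub [284.4019802  226.55445545] [ 25  34  24  24 505] [0.54322241 0.00107338 0.186     ] blue@.18 [ 5.40285694e-01 -4.22234843e-05  1.78000000e-01]
max() iterable argument is empty
```

View pics/w2.png

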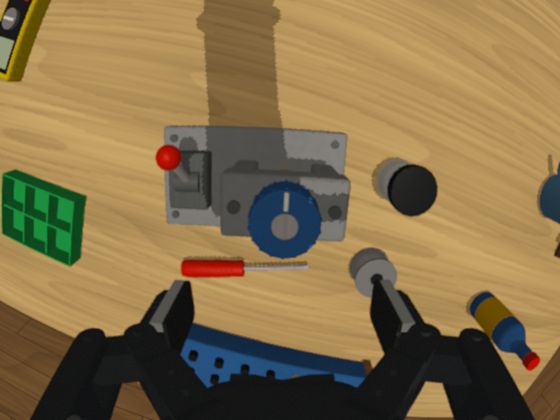

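Both opposed views agree: ring at (0.543, 0.001) and yaw 0.24. Next is to descend, grip lightly and check the forces.

```bash
python3 - <<'E'
from station import bot
from h import *
r=bot.read_tcp_rot()
bot.line_to([.543,.0021,.170],r,feed=.1); bot.dwell(.2)
print(bot.read_eef_pos(),bot.read_force(),bot.read_ft_torque())
bot.move_gripper(.05,30); bot.dwell(.2)
print(bot.read_opening(),bot.read_finger_force(),bot.read_eef_pos(),bot.read_force(),bot.read_ft_torque(),bot.read_joints(),bot.read_time_s())
t=bot.read_time_s(); q=bot.read_joints()
for k in range(3):
    q[6]-=.1; bot.move_j(q); print(bot.read_joints()[6],bot.read_ft_torque(),R.from_rotvec(bot.read_tcp_rot()).as_matrix()[:2,0],bot.read_time_s())
E
```

```text
[0.54319895 0.00208883 0.17043581] [-0.31802517  0.09136949  0.27085131] [ 0.0195506  -0.00187119 -0.02923597]
0.055131466459714014 31.311124563217163 [0.54312058 0.00179824 0.17035844] [-1.11007843 -2.16674556  5.52520742] [-0.39563391  0.25730654  0.02454772] [ 0.36604356  0.51085526 -0.62758603  1.8252218   0.36902186  0.92426735
  1.44141308] 7.4583
1.3438969172476798 [-0.18359355  0.12705147  0.01102934] [-0.98003963 -0.19880224] 7.7083
1.245848197283146 [-0.17480247  0.20099426 -0.03510473] [-0.99480547 -0.10179419] 7.9583
1.1466925532007755 [-0.26999887  0.19776078 -0.1360012 ] [-0.99999606 -0.00279824] 8.2083
```

The tool turns clockwise as intended. I'll continue in small steps, logging wrist moment and joint-7 torque, and stop on a rise.

```bash
cat > feel.py <<'E'
from station import bot
from h import *
def sense(n=4):
    a=[]
    for _ in range(n): bot.dwell(.02); a.append((bot.read_ft_torque()[2],bot.read_effort()[6],bot.read_finger_force()))
    return np.mean(a,0)
def turn(q,goal,step,lim,q0):
    h=[]
    while abs(q[6]-goal)>1e-6:
        q[6]+=np.clip(goal-q[6],-step,step); bot.move_j(q); s=sense(); h.append(s)
        print(round(q0-q[6],3),round(q0-bot.read_joints()[6],3),np.round(s,3),round(bot.read_time_s(),2))
        if abs(s[0])>lim: break
    return q
E
python3 - <<'E'
from feel import *
q=bot.read_joints(); q0=1.4414; q[6]=q0-.3
bot.dwell(.2); print(sense())
q=turn(q,q0-1.1,.08,.22,q0)
np.save('q.npy',q)
E
```

```text
[-1.68178065e-02  7.00443587e-02  3.24733838e+01]
0.38 0.377 [-1.5000e-02 -1.8900e-01  3.2494e+01] 8.79
0.46 0.457 [ 0.042 -0.211 32.49 ] 9.11
0.54 0.537 [-0.042 -0.138 32.494] 9.43
0.62 0.617 [-0.059 -0.093 32.5  ] 9.74
0.7 0.697 [ 2.0000e-03 -1.5200e-01  3.2507e+01] 10.06
0.78 0.777 [ 0.05  -0.213 32.519] 10.38
0.86 0.857 [-7.000e-03 -1.700e-01  3.254e+01] 10.69
0.94 0.937 [-0.078 -0.097 32.559] 11.01
1.02 1.017 [-0.046 -0.122 32.578] 11.32
1.1 1.097 [ 0.046 -0.2   32.599] 11.64
```

The notch pattern is clear (±0.06 N m with a 0.35 rad period), so the ring is following the grip. Now the fine approach.

```bash
python3 - <<'E'
from feel import *
q=np.load('q.npy'); q0=1.4414
q=turn(q,q0-2.6,.025,.2,q0); bot.dwell(.1); print(sense(),bot.read_force(),bot.read_eef_pos())
np.save('q.npy',q)
E
```

```text
1.125 1.123 [ 0.062 -0.088 32.615] 11.96
1.15 1.149 [ 2.1000e-02 -6.2000e-02  3.2629e+01] 12.28
1.175 1.174 [ 0.04  -0.05  32.641] 12.59
1.2 1.199 [ 7.0000e-03 -2.8000e-02  3.2649e+01] 12.91
1.225 1.224 [-4.9000e-02 -1.0000e-03  3.2653e+01] 13.22
1.25 1.249 [-5.4000e-02  2.5000e-02  3.2655e+01] 13.54
1.275 1.274 [-0.09   0.045 32.657] 13.86
1.3 1.299 [-0.073  0.055 32.658] 14.18
1.325 1.324 [-0.061  0.053 32.657] 14.49
1.35 1.349 [-0.068  0.04  32.657] 14.81
1.375 1.374 [-4.500e-02  1.800e-02  3.266e+01] 15.12
1.4 1.399 [-5.0000e-03 -8.0000e-03  3.2664e+01] 15.44
1.425 1.424 [-1.9000e-02 -3.4000e-02  3.2667e+01] 15.76
1.45 1.449 [ 1.4000e-02 -5.4000e-02  3.2669e+01] 16.07
1.475 1.474 [ 0.042 -0.064 32.669] 16.39
1.5 1.499 [ 2.2000e-02 -6.2000e-02  3.2669e+01] 16.71
1.525 1.524 [-5.0000e-03 -4.9000e-02  3.2672e+01] 17.02
1.55 1.549 [-3.1000e-02 -2.6000e-02  3.2676e+01] 17.34
1.575 1.574 [-1.6000e-02  0.0000e+00  3.2679e+01] 17.66
1.6 1.599 [-6.8000e-02  2.6000e-02  3.2682e+01] 17.98
1.625 1.624 [-0.092  0.046 32.683] 18.29
1.65 1.649 [-0.096  0.055 32.685] 18.61
1.675 1.674 [-0.103  0.053 32.684] 18.93
1.7 1.699 [-0.068  0.039 32.685] 19.24
1.725 1.724 [-6.8000e-02  1.7000e-02  3.2689e+01] 19.56
1.75 1.749 [-3.2000e-02 -9.0000e-03  3.2693e+01] 19.88
1.775 1.774 [ 4.0000e-03 -3.4000e-02  3.2695e+01] 20.19
1.8 1.799 [-1.0000e-03 -5.4000e-02  3.2696e+01] 20.51
1.825 1.824 [ 0.042 -0.071 32.699] 20.82
1.85 1.849 [ 0.118 -0.164 32.705] 21.14
1.875 1.874 [ 0.291 -0.32  32.702] 21.46
[ 0.28040313 -0.28763948 32.70261392] [-3.95022983 -4.68298213  5.59857112] [0.54288986 0.00151274 0.17038592]
```

The touch shows at about 1.833 rad, now at 0.28 N m, which is gentle. The notches lie at multiples of 0.349. The one at 0.698 rad is 3.25 clicks back, while 1.047 would be only 2.25. I'll back off to 0.698, release, and check the marker.

```bash
python3 - <<'E'
from feel import *
import pickle
q=np.load('q.npy'); q0=1.4414
q=turn(q,q0-.698,.2,.5,q0)
bot.move_gripper(.085); bot.dwell(.3); print('open',bot.read_opening(),bot.read_finger_force(),bot.read_force(),bot.read_eef_pos())
p=bot.read_eef_pos(); bot.line_to([.543,.0015,.29],feed=.15)
s=bot.snapshot('wrist'); pickle.dump(s,open('s3.pkl','wb')); cv2.imwrite('pics/w3.png',s['color'][:,:,::-1])
# marker direction on ring top: bright low-sat pixels in ring disc, world plane z=.186
for f in('s2.pkl','s3.pkl'):
    s=pickle.load(open(f,'rb')); hsv=cv2.cvtColor(s['color'],cv2.COLOR_RGB2HSV)
    ys,xs=np.nonzero((hsv[...,1]<80)&(hsv[...,2]>110))
    P=np.array([onz(fray(s,(x,y)),.186)[:2] for x,y in zip(xs,ys) if abs(x-284)<50 and abs(y-222)<50])-[.543,.001]
    r=np.hypot(*P.T); P=P[(r>.013)&(r<.025)]; m=P.mean(0); print(f,len(P),m,np.arctan2(m[1],m[0]),np.std(P,0))
print(bot.read_time_s(),bot.read_joints())
E
```

```text
1.675 1.674 [-0.044  0.178 32.671] 22.0
1.475 1.474 [ 0.096  0.061 32.671] 22.38
1.275 1.274 [-2.4000e-02  1.7000e-01  3.2659e+01] 22.75
1.075 1.078 [ 0.066  0.119 32.64 ] 23.12
0.875 0.882 [ 0.036  0.156 32.629] 23.5
0.698 0.705 [6.0000e-03 2.1400e-01 3.2615e+01] 23.86
open 0.08480300477396083 0.0 [-1.00607183 -0.26781895  0.53507574] [0.54319367 0.00178969 0.17044278]
s2.pkl 69 [-0.01878519 -0.00469955] -2.896451166332474 [0.00334416 0.00116586]
s3.pkl 72 [-0.01691933  0.00839718] 2.6809038521236848 [0.00315922 0.00172738]
25.5667 [ 0.4130929   0.39764581 -0.68047507  1.64590976  0.2657258   1.19432983
  0.84208819]
```

View pics/w3.png

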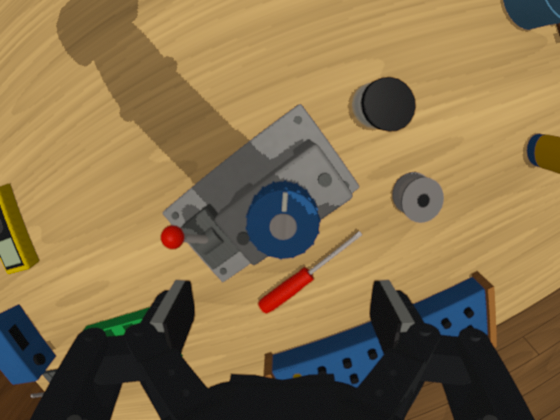

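The ring turned 0.706 rad clockwise net against 0.698 planned, so it sits in the right notch. Bystanders look undisturbed, and the knob at (172,237) has not moved. Next is the lever push.

```bash
python3 - <<'E'
from feel import *
yaw=.24; c,s=np.cos(yaw),np.sin(yaw); ex=np.array([c,s,0])
def W(x,y,z): return [.543+c*x-s*y,.001+s*x+c*y,z]
q=bot.read_joints()
o=min((down(yaw),down(yaw+np.pi)),key=lambda o:abs(bot.ik(W(-82,0,290)and W(-.082,-.115,.25),o)[6]-q[6]))
print(bot.ik(W(-.082,-.115,.25),o),bot.ik(W(.02,-.115,.12),o))
bot.move_ptp(W(-.082,-.115,.27),o); bot.move_gripper(0.0,30)
bot.line_to(W(-.082,-.115,.120),o,feed=.12); bot.dwell(.1)
f0=bot.read_force(); print(bot.read_eef_pos(),W(-.082,-.115,.12),f0)
for x in list(np.arange(-.06,.005,.01))+list(np.arange(.004,.0225,.003)):
    bot.line_to(W(x,-.115,.120),feed=.06); f=bot.read_force()-f0; print(round(x,3),np.round([f@ex,f[2]],2),round(bot.read_time_s(),2))
    if abs(f@ex)>6: break
print(bot.read_eef_pos())
E
```

```text
[ 0.78030778  0.40182695 -0.81543357  1.79598546  0.32781098  1.08506452
  1.65969872] [ 0.56004951  0.67035025 -0.70189819  1.73290058  0.52236138  0.93395849
  1.45584802]
[ 0.49105829 -0.13028873  0.12061117] [np.float64(0.490686088101254), np.float64(-0.13019548247500845), 0.12] [-0.46467151 -0.30655512  0.25304632]
-0.06 [-0.18  0.05] 29.17
-0.05 [ 0.22 -0.62] 29.48
-0.04 [-0.38 -0.53] 29.8
-0.03 [ 0.37 -0.44] 30.12
-0.02 [ 0.32 -0.23] 30.43
-0.01 [ 1.66 -0.88] 30.75
0.0 [ 0.2  -1.29] 31.07
0.004 [0.83 0.01] 31.32
0.007 [0.24 0.4 ] 31.57
0.01 [0.57 0.12] 31.82
0.013 [ 0.72 -1.39] 32.07
0.016 [-4.26  1.96] 32.32
0.019 [-12.95   6.16] 32.57
[ 0.58537979 -0.10710477  0.11935379]
```

The stop was felt at x ≈ +15 mm, where it was expected. I'll back away, lift, and verify.

```bash
python3 - <<'E'
from feel import *
import pickle
yaw=.24; c,s=np.cos(yaw),np.sin(yaw)
def W(x,y,z): return [.543+c*x-s*y,.001+s*x+c*y,z]
bot.line_to(W(-.03,-.115,.120),feed=.1); bot.line_to(W(-.03,-.115,.30),feed=.15); bot.move_ptp(W(-.03,-.03,.32),bot.read_tcp_rot())
s3=bot.snapshot('wrist'); cv2.imwrite('pics/w4.png',s3['color'][:,:,::-1])
s=s3; hsv=cv2.cvtColor(s['color'],cv2.COLOR_RGB2HSV)
ys,xs=np.nonzero((hsv[...,1]<80)&(hsv[...,2]>110))
P=np.array([onz(fray(s,(x,y)),.186)[:2] for x,y in zip(xs,ys)])-[.543,.001]
r=np.hypot(*P.T); P=P[(r>.013)&(r<.025)]; m=P.mean(0); print(len(P),np.arctan2(m[1],m[0]))
m=((hsv[...,0]<6)|(hsv[...,0]>174))&(hsv[...,1]>130)&(hsv[...,2]>50)
n,l,st,cc=cv2.connectedComponentsWithStats(m.astype(np.uint8))
print('expect knob',W(.038,-.115,.112))
for i in range(1,n):
    if st[i,4]>60: print(cc[i],st[i,4],onz(fray(s,cc[i]),.112))
print(bot.read_time_s())
E
```

```text
66 2.6968744220378733Traceback (most recent call last):
  File "<stdin>", line 13, in <module>
  File "<stdin>", line 4, in W
TypeError: unsupported operand type(s) for *: 'dict' and 'float'
```

View pics/w4.png

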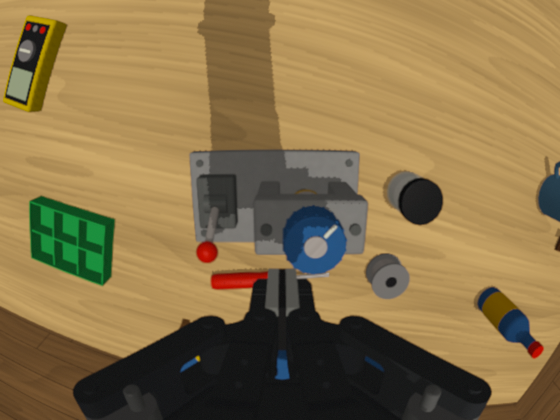

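The picture shows the knob at (206,252), over on the +x side. The ring marker is unchanged (2.70 against 2.68 rad) and the bystanders are in place, so I'm handing in.

```bash
python3 -c "
from station import bot
print(bot.read_time_s()); print(bot.hand_in())"
```

```text
35.05
the job is handed in; nothing more can be done
None
```

The job is handed in at 35 s of the 72 s allowed: the discs touched at about 0.28 N m, the ring rests about 3.25 clicks back, the lock lever is against its far stop, and the last picture shows nothing else on the bench disturbed.

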